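Remake the compression joint on the bar-sink manifold

ROBOT

A 6-joint arm with a two-finger parallel gripper is mounted at the origin on the work surface. World frame = base frame: x ahead of the robot, y to its left, z up, the work surface at z = 0. Lengths are in m, angles in rad, forces in N, time in s.
With the tool pointing down it reaches from about 0.375 to 0.9 m from the base axis. Payload 3.1 kg.
Tool frame: the origin (TCP) lies on the centre line of the jaws, within the pads' length; the fingertips stand robot.tip_reach ahead of it and the grasp point (between the pads) lies 8 mm behind it (robot.tip_reach is the distance from the TCP to the fingertips, in m); z points along the fingers, y is the line along which they close (so a half turn about z gives the same grasp; the last joint's range is limited). The gripper opens to 87 mm and grips with 3 to 60 N. Pads are 19 mm wide; open, the fingers measure 117 mm over their backs; the gripper's body (75 mm by 190 mm) begins 51 mm behind the grasp point.
Start: joints at [0.993, 0.527, 1.433, -0, 1.181, -0.178], TCP at [0.243, 0.576, 0.234] pointing down, gripper open.
Joint ranges: [-3.08, 3.08], [-0.75, 2.2], [0.22, 2.44], [-1.43, 4.57], [0, 2.65], [-2.85, 2.85]. Speed limits (rad/s): [2.79, 2.79, 3.14, 3.14, 3.14, 3.14].

INTERFACE

Orientations are given as a unit quaternion [x, y, z, w].
In Python, from rig import robot gives the robot as it stands.
- The arm moves only by the tool jog_arm, never from a script. Its argument "motion" is one flat list of numbers, 7 for each row, row after row: the shift along the tool's x, y, z scaled (see below), then the turn, a rotation vector about the tool's x, y, z scaled (see below), then the gripper's target within -1 to 1 (shut at 1, half-way at 0, fully open at -1). In form: [x, y, z, rx, ry, rz, hand, x, y, z, rx, ry, rz, hand, ...]. A call has 1 to 12 rows; each row shifts and turns the commanded pose from where the row before left it, along the tool's axes as they then stand; what a row does not reach is not made up. The controller multiplies each number of a shift by 4 cm and each number of a turn by 4 degrees. A row lasts 1/8 s, in which the tool goes at most 62.5 mm and 10.7 degrees, less where a joint would pass 70% of its speed; a pose out of reach is approached as far as the arm can. A call with a number of a shift or a turn outside -1 to 1 is refused whole. A call with a gripper value outside its range is refused whole. The fingers move at their own pace and stop on an object; "grip_force" is the grip in N (left out, the last holds). Time passes only in rows, so rows that do not move let the fingers close. It gives the time, the measured TCP pose, the force, the opening and the grip force at its end, in the units of the state.
- robot.get_obs(): the state, without advancing time (a new reading comes with each control period).
- robot.camera(name): name is "side" or "top"; returns the picture (420x560x3 uint8, blue, green, red); there is no depth.
- robot.calibration(name): a dict with "fx", "fy", "cx", "cy" (pixels), "R" (3x3) and "t" (3): a world point X has camera coordinates R X + t. Camera axes: x right, y down, z forward; pixel columns grow to the right and rows downward; lengths in m; the calibration is good to about 2 mm. A picture is of the moment at which its call begins. calibration takes no time and is no camera call.
- robot.hand_in(): hands the job in; it is judged then, once.
The state is a dict: "time": time; "q": joint angles; "joint_velocities": joint speeds; "joint_torque": joint torques, N m; "position": TCP position; "tool_rot": TCP orientation; "ft_force": force on the tool from outside, world axes, zero at the start; "moment": the same for the moment, N m; "grip_width": finger opening in m; "grip_force": force on a finger pad.
Only numpy, scipy, OpenCV 4.12 (cv2) and the standard library are available. Lean on these libraries where they do the work, as an engineer would, in place of code of your own. Each camera call takes 0.05 s, during which the arm holds its last target. There are 200 camera calls.

TASK

The capped copper stub on the bar-sink manifold has a loose brass compression nut: turn it down (clockwise from above) with the fingers, feeling for the point where it comes up finger-tight, and no further by hand. Then with the larger open-ended spanner give it a quarter of a turn more, without leaning on the copper tube, take the spanner off and lay it flat back on the blue mat. Leave everything else where it lies.

Things in the scene. Friction and masses are not known exactly. Their poses are not given: they have to be found in the camera images.
- manifold: Fixed plywood board 170 x 320 x 18 mm with a brass and copper water manifold. Origin: centre of its underside on the table, right below the nut's axis; y runs along the 22 mm pipe, x away from the blue tap heads. Nothing on it is above 71 mm except nut, tube and the brass neck under the nut (31 mm round to 75 mm, hexagon 29 mm across flats at 70-80 mm, then a 26 mm thread).
- nut: Brass hexagon nut on the upright outlet at the board's middle: 32 mm across flats, 37 mm across corners, 18 mm high, a 4 mm cone on top around the tube. Origin: centre of its underside, about 88 mm above the table, z up. Its x axis points at the middle of the flat with the black pen stripe; flats face every 60 degrees. Clockwise from above (yaw falling) tightens; thread pitch 1.8 mm.
- nut_mid (a point): Centre of the nut on its axis, 97 mm above the table when tight, up to 0.8 mm higher when loose. The nut starts 1.0 to 2.6 rad loose (unknown) and turns against 0.05 N m; at finger-tight it stops firmly, and yields only above 0.33 N m, rising to 0.6 N m after a quarter turn; it stays where left. Fingers gripping with 12 N or more can force it on past finger-tight.
- ferrule_ring (a point): The brass ferrule ring hidden inside the nut, on the axis, 100 mm above the table. From finger-tight on the nut presses it down 1.8 mm for each turn (0.45 mm for a quarter turn): too little to read through the noise, but it is what tells how far the nut was tightened.
- tube: Fixed upright copper tube stub, 22 mm outside, rising through the nut to a soldered cap 24.6 mm across, top 154 mm above the table. Origin: on the axis 99 mm above the table, inside the nut. Gripping fingers pass on either side of it; the spanner passes round it.
- spanner: Larger, bright steel open-ended spanner, loose, 271 mm long, 0.42 kg, flat on the mat. Origin: on its underside in mid-handle, where it is gripped; x along the handle to the jaw, z up. Handle 24 mm wide, 9 mm thick (1 to 10 mm above the underside), from 124 mm behind the origin (round end) to 60 mm ahead, then flaring into the head, which is 68 mm wide, 11 mm thick.
- spanner_jaw (a point): Centre of the large spanner's jaw, half-way up its thickness, 125 mm ahead of the spanner's origin; on the nut's axis when fully on. Jaw in line with the handle, 33.2 mm wide (nut 32), floor 19 mm behind this point, arms reaching 21 mm ahead of it with a lead-in at the tips. On the nut it has about 0.1 rad of play either way.
- mat: Fixed blue cloth-covered tool mat 340 x 270 x 3 mm. Origin: centre of its underside; x along its 340 mm side, top at 3 mm.
- small_spanner: A smaller, dark spanner (22 mm jaw, 210 mm long) on the same mat; it does not fit. Origin: under the middle of its handle, x to its jaw.
- tape_reel: White reel of thread tape, 54 mm across, 14 mm high, on the table. Origin under its centre.
- paste_jar: Jar with green cap, 60 mm across, 65 mm high. Origin under its centre.
- chalk: Blue cube of cue chalk, 22 mm. Origin under its centre.
- pipe_cutter: Red pipe cutter, about 150 x 50 x 22 mm, lying on the table. Origin under its beam.
- parts_tray: Grey plastic tray in three compartments, 140 x 200 x 30 mm. Origin under its centre.

How it is judged:
By the outcome, as a careful person would: the job done as asked, in the order asked, and still so for the second after the job is handed in, with the robot touching nothing.
It also fails if it takes over 72 s, if anything falls off the work surface, if the arm or the gripper's body presses on something with over 40 N, if the wrist force passes 120 N, or if a joint passes its speed limit or range.

## Working session

There is one attempt and no reset: what is moved stays moved. The work goes in short steps, Python scripts to look and compute and a tool call to move; the robot and the scene stay as the last step left them, time stands still between calls to the robot, and variables do not carry over. Pictures are saved under pics/ and viewed, at most 10 in all, crops included, and the job is handed in when it is done.

Besides the shell and the picture viewer there is one more tool, called after "Emit:" in YAML: its name, and indented under it one key for each argument. jog_arm: Moves the arm, as the interface text tells. Shifts and turns lie within -1 to 1; 1 stands for 4 cm of shift or 4 degrees of turn. Its arguments: {"type":"object","properties":{"motion":{"type":"array","items":{"type":"number"}},"grip_force":{"type":"number"}},"required":["motion"]}

```bash
mkdir -p pics; ls; python3 - <<'E'
from rig import robot
import cv2,numpy as np
for n in("side","top"):
    im=robot.camera(n); cv2.imwrite(f"pics/{n}0.png",im)
    c=robot.calibration(n); R=np.array(c["R"]);print(n,c["fx"],c["cx"],c["cy"],"pos",(-R.T@np.array(c["t"])).round(3),R.round(3).tolist())
print(robot.tip_reach,robot.get_obs())
E
```

```text
pics
side 506.8172242785024 278.7417193924377 208.4932521525848 pos [ 0.405 -0.97   1.15 ] [[0.988, -0.156, 0.005], [-0.11, -0.718, -0.687], [0.11, 0.678, -0.727]]
top 508.9778176720671 277.3548447280359 207.99899355908113 pos [0.351 0.02  1.577] [[0.009, -1.0, 0.016], [-0.99, -0.012, -0.141], [0.141, -0.015, -0.99]]
0.011 {'time': 0.1, 'q': array([ 9.92511239e-01,  5.28391100e-01,  1.43376094e+00, -3.89083836e-05,
        1.18137614e+00, -1.78517536e-01]), 'joint_velocities': array([ 0.00053778, -0.00191243, -0.00383447, -0.00144393, -0.00075834,
        0.00125573]), 'joint_torque': array([ 8.83100211e-05, -4.40985847e+01, -1.77149802e+01,  6.35359087e-02,
        5.34088165e-02, -1.96845633e-05]), 'position': array([0.24289736, 0.57518929, 0.23266267]), 'tool_rot': array([ 1.98548073e-01,  9.80090672e-01, -9.05944617e-04, -3.40807411e-04]), 'ft_force': array([ 0.01296099, -0.61839932, -0.32427834]), 'moment': array([-0.02864161, -0.03711213,  0.00465766]), 'grip_force': 0.0, 'grip_width': 0.08692120504654305}
```

View pics/top0.png

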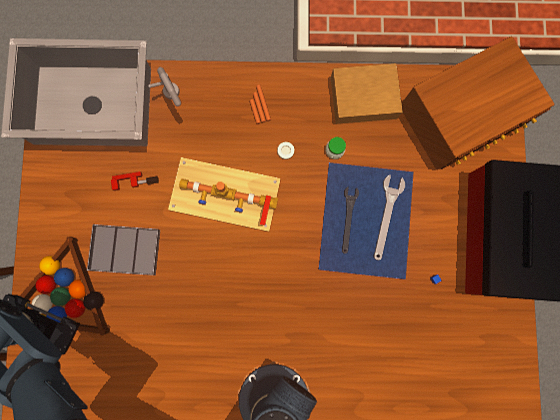

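View pics/side0.png

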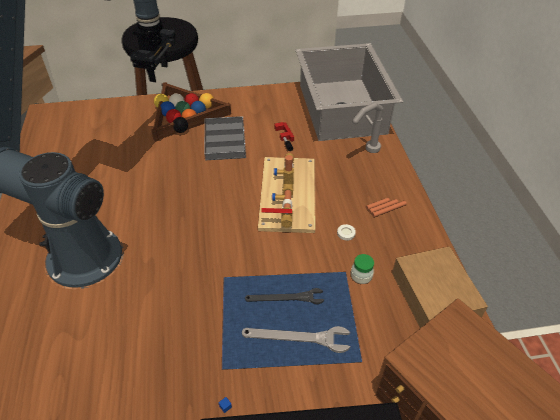

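The top view shows the manifold at about (222,190) with the cap near (221,187), and the bright spanner running from (378,257) to its jaw at (395,185). The side view shows the spanner from (247,333) to (345,340) and the manifold near (288,195). Next I'll enlarge these and measure.

```bash
cat > h.py <<'E'
import cv2,numpy as np
from rig import robot
def cal(n):
    c=robot.calibration(n);return np.array([[c["fx"],0,c["cx"]],[0,c["fy"],c["cy"]],[0,0,1.]]),np.array(c["R"]),np.array(c["t"])
def plane(n,uv,z):
    K,R,t=cal(n);uv=np.atleast_2d(np.float64(uv));d=(R.T@np.linalg.inv(K)@np.c_[uv,np.ones(len(uv))].T).T
    C=-R.T@t;return C+d*((z-C[2])/d[:,2])[:,None]
def tri(ut,us):
    P=[K@np.c_[R,t] for K,R,t in(cal("top"),cal("side"))]
    X=cv2.triangulatePoints(P[0],P[1],np.float64(ut).reshape(2,1),np.float64(us).reshape(2,1))[:,0];return X[:3]/X[3]
def proj(n,X):
    K,R,t=cal(n);p=K@(R@np.asarray(X)+t);return p[:2]/p[2]
def spanner(n,im):
    hsv=cv2.cvtColor(im,cv2.COLOR_BGR2HSV)
    m=((hsv[...,1]<70)&(hsv[...,2]>130)).astype(np.uint8)
    k,l,s,c=cv2.connectedComponentsWithStats(m,connectivity=8)
    return [(i,s[i].tolist(),c[i]) for i in range(1,k) if s[i][4]>100],l
E
python3 - <<'E'
from h import *
T=cv2.imread("pics/top0.png");S=cv2.imread("pics/side0.png")
for n,im in(("top",T),("side",S)):
    for i,s,c in spanner(n,im)[0]: print(n,i,s,c.round(1))
    hsv=cv2.cvtColor(im,cv2.COLOR_BGR2HSV)
    print(n, [hsv[y,x].tolist() for x,y in ((221,187),(214,189))] if n=="top" else "")
a=cv2.resize(T[155:230,165:285],(800,500),interpolation=cv2.INTER_CUBIC)
b=cv2.resize(S[145:240,250:330],(505,600),interpolation=cv2.INTER_CUBIC)
cv2.imwrite("pics/ct.png",a);cv2.imwrite("pics/cs.png",b)
E
```

```text
top 8 [298, 0, 186, 54, 1139] [354.1  38.3]
top 220 [1, 38, 147, 102, 9544] [81.1 94.6]
top 245 [277, 40, 17, 21, 119] [286.8  51.9]
top 312 [522, 49, 38, 6, 163] [540.4  51.8]
top 381 [158, 68, 22, 37, 243] [169.5  86.3]
top 407 [278, 142, 16, 17, 208] [285.5 150. ]
top 448 [375, 175, 30, 85, 716] [387.4 213. ]
top 488 [91, 227, 24, 44, 753] [102.8 248.2]
top 492 [113, 229, 23, 44, 792] [124.2 250. ]
top 494 [135, 230, 23, 45, 780] [145.5 251.3]
top [[12, 198, 242], [17, 207, 166]]
side 1 [24, 0, 113, 103, 9260] [82.5 46.3]
side 2 [157, 0, 403, 235, 34725] [405.9  62.1]
side 4 [146, 59, 44, 35, 843] [168.5  76.8]
side 33 [337, 224, 18, 16, 222] [346.1 231.8]
side 35 [351, 265, 23, 18, 204] [361.8 275.5]
side 45 [501, 324, 59, 49, 636] [533.7 337.1]
side 46 [242, 326, 108, 25, 984] [301.  335.8]
side
```

View pics/ct.png

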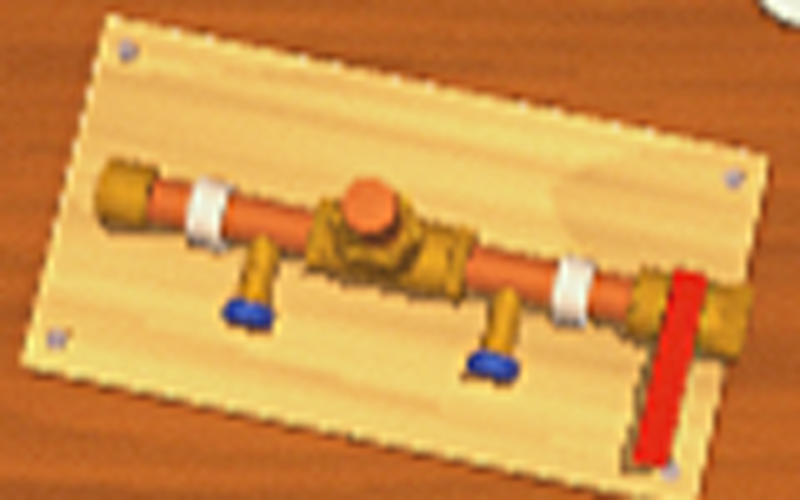

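View pics/cs.png

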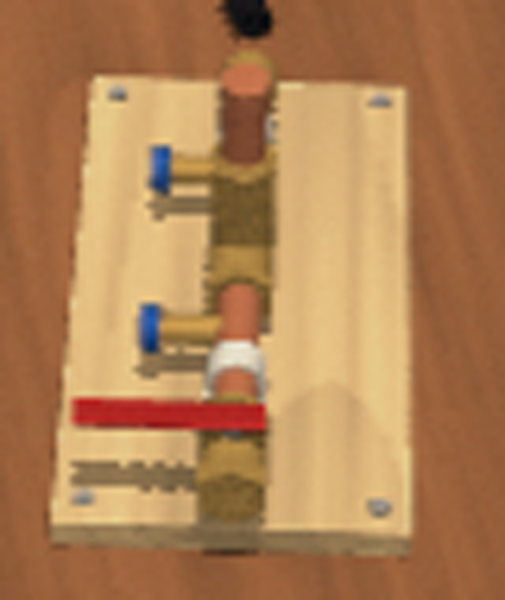

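The cap top is at about (220.5,186) in the top view and (289.1,157.2) in the side view. The pen stripe can't be seen from here, so I'll let the finger pads find the flats.

```bash
cat >> h.py <<'E'
def capuv(n,im,g,r=14,hi=12):
    hsv=cv2.cvtColor(im,cv2.COLOR_BGR2HSV);m=(hsv[...,0]<=hi)&(hsv[...,1]>120)&(hsv[...,2]>195)
    w=np.zeros(m.shape,np.uint8);cv2.circle(w,g,r,1,-1)
    k,l,s,c=cv2.connectedComponentsWithStats((m&(w>0)).astype(np.uint8));i=1+np.argmax(s[1:,4]);return c[i],s[i].tolist()
def spfit(n,im,z):
    best,l=spanner(n,im)
    hsv=cv2.cvtColor(im,cv2.COLOR_BGR2HSV)
    g={"top":(375,175,405,262),"side":(240,324,352,353)}[n]
    i=[b for b in best if b[1][0]>=g[0]-3 and b[1][1]>=g[1]-3 and b[1][0]+b[1][2]<=g[2]+3 and b[1][1]+b[1][3]<=g[3]+3][0][0]
    v,u=np.nonzero(l==i);P=plane(n,np.c_[u,v],z)[:,:2]
    c=P.mean(0);d=np.linalg.svd(P-c,full_matrices=0)[2][0]
    for _ in range(3):
        n_=np.array([-d[1],d[0]]);s=(P-c)@d;w=(P-c)@n_
        if abs(w[s>0]).max()<abs(w[s<0]).max(): d=-d;continue
        H=P[(s>s.min()+.015)&(s<s.min()+.175)];ch=H.mean(0);e=np.linalg.svd(H-ch,full_matrices=0)[2][0];e*=np.sign(e@d);d=e;c=ch
    s=(P-c)@d
    return c+d*(s.min()+.124),d,s.max()-s.min()
E
python3 - <<'E'
from h import *
T=cv2.imread("pics/top0.png");S=cv2.imread("pics/side0.png")
ut,st=capuv("top",T,(220,186));us,ss=capuv("side",S,(289,157))
print(ut,st,us,ss);X=tri(ut,us);print("cap",X,plane("top",ut,.154),plane("side",us,.154),proj("side",X))
for n,im in(("top",T),("side",S)):
    o,d,L=spfit(n,im,.013);print(n,o,np.arctan2(d[1],d[0]),L)
    hsv=cv2.cvtColor(im,cv2.COLOR_BGR2HSV)
# height from the two views: centroid + ends of masks
ot,dt,_=spfit("top",T,.013);os_,ds,_=spfit("side",S,.013)
# board corners (top), z=.018
c=np.array([(110,15),(767,155),(697,500),(22,372)])*.15+[165,155]
B=plane("top",c,.018);print(B,B.mean(0),np.linalg.norm(np.diff(B,axis=0),axis=1),np.arctan2(*(B[0]-B[1])[[1,0]]))
cs=np.array([(93,77),(406,88),(411,540),(53,530)])*.1583+[250,145]
print(plane("side",cs,.018).mean(0))
# mat corners
print(plane("top",[(329,164),(413,173),(406,278),(319,269)],.003))
for g in((349,186),(346,250)): print(plane("top",g,.008))
E
```

```text
[219.67346939 185.42857143] [216, 182, 8, 8, 49] [289.17647059 157.23529412] [287, 155, 5, 5, 17]
cap [0.61888782 0.16304244 0.15357335] [[0.61743937 0.16301799 0.154     ]] [[0.62018127 0.16279065 0.154     ]] [288.73332826 157.33191   ]
top [ 0.53989143 -0.34027756] -0.23953552516471607 0.27083892367191326
side [ 0.54076354 -0.34401325] -0.23446802327078262 0.268093046406982
[[ 0.7309869   0.29819209  0.018     ]
 [ 0.66796593 -0.01079446  0.018     ]
 [ 0.50549781  0.02009283  0.018     ]
 [ 0.5614537   0.33266696  0.018     ]] [0.61647608 0.16003935 0.018     ] [0.31534795 0.16537809 0.31754314] 1.3695957534064285
[0.61833617 0.15521159 0.018     ]
[[ 0.71896456 -0.16580403  0.003     ]
 [ 0.69329817 -0.43230951  0.003     ]
 [ 0.36335509 -0.40131189  0.003     ]
 [ 0.38824244 -0.13335281  0.003     ]]
[[ 0.64794919 -0.22778464  0.008     ]]
[[ 0.44714687 -0.21639299  0.008     ]]
```

Emit:
jog_arm:
  motion: [-0.97,-0.45,0,0,0,0,-1,-0.97,-0.45,0,0,0,0,-1,-0.97,-0.45,0,0,0,0,-1,-0.97,-0.45,0,0,0,0,-1,-0.97,-0.45,0,0,0,0,-1,-0.97,-0.45,0,0,0,0,-1,-0.97,-0.45,0,0,0,0,-1,-0.97,-0.45,0,0,0,0,-1,-0.97,-0.45,0,0,0,0,-1,-0.97,-0.45,0,0,0,0,-1,-0.97,-0.45,0,0,0,0,-1,-0.97,-0.45,0,0,0,0,-1]

```text
time: 1.6
position: [0.5886, 0.1943, 0.233]
tool_rot: [0.199, 0.98, -0.0, -0.001]
ft_force: [0.5, 0.1, -1.0]
grip_width: 0.0871
grip_force: 0.0
```

Emit:
jog_arm:
  motion: [-0.97,-0.45,0,0,0,0,-1,0,0,0,0,0,-1,-1,0,0,0,0,0,-1,-1,0,0,0,0,0,-1,-1,0,0,0,0,0,-1,-1,0,0,0,0,0,-1,-1,0,0,0,0,0,-1,-1,0,0,0,0,0,-1,-1,0,0,0,0,0,0,-1]

```text
time: 2.72
position: [0.6164, 0.1638, 0.233]
tool_rot: [-0.044, 0.999, -0.0, -0.001]
ft_force: [-0.3, 0.1, 0.5]
grip_width: 0.087
grip_force: 0.0
```

```bash
cat >> h.py <<'E'
def st(tgt=None,psi=None):
    o=robot.get_obs();from scipy.spatial.transform import Rotation as Ro
    R=Ro.from_quat(o["tool_rot"]).as_matrix();p=o["position"]
    ps=np.arctan2(R[1,1],R[0,1])
    print("t %.2f p %s psi %.4f tilt %.4f %.4f q %s F %s M %s w %.4f g %.1f"%(o["time"],p.round(4),ps,R[0,2],R[1,2],o["q"].round(3),o["ft_force"].round(2),o["moment"].round(3),o["grip_width"],o["grip_force"]))
    if tgt is not None: print(" units xyz",(R.T@(np.array(tgt)-p)/.04).round(3))
    if psi is not None: print(" rz units",-np.degrees(psi-ps)/4)
    return o,R
E
python3 -c "
from h import *
st((.618,.163,.099))"
```

```text
t 2.73 p [0.6164 0.1638 0.233 ] psi 1.6589 tilt -0.0012 -0.0001 q [ 0.085  0.546  1.398  0.     1.198 -1.574] F [-0.32  0.15  0.48] M [ 0.004 -0.036 -0.011] w 0.0870 g 0.0
 units xyz [-0.042 -0.024  3.35 ]
```

Emit:
jog_arm:
  motion: [-0.04,-0.02,0.85,0,0,0,-1,0,0,0.85,0,0,0,-1,0,0,0.85,0,0,0,-1,0,0,0.5,0,0,0,-1,0,0,0.3,0,0,0,-1,0,0,0,0,0,0,0]
  grip_force: 7

```text
time: 3.48
position: [0.618, 0.1631, 0.0987]
tool_rot: [-0.044, 0.999, -0.0, -0.001]
ft_force: [-1.0, 0.7, 1.3]
grip_width: 0.0827
grip_force: 0.0
```

```bash
python3 - <<'E'
from h import *
st((.618,.163,.099))
a=robot.camera("top")[155:230,180:300];b=robot.camera("side")[110:210,240:340]
cv2.imwrite("pics/g1.png",np.hstack([cv2.resize(a,(450,500),interpolation=2)[:, :] if 0 else cv2.resize(a,(400,250),interpolation=2),cv2.resize(b,(400,400),interpolation=2)[75:325]]))
E
```

```text
t 3.48 p [0.618  0.1631 0.0987] psi 1.6592 tilt -0.0017 -0.0001 q [ 0.084  0.713  1.5   -0.     0.931 -1.576] F [-1.    0.75  1.31] M [-0.014  0.026 -0.018] w 0.0827 g 0.0
 units xyz [-0.001 -0.003 -0.006]
```

View pics/g1.png

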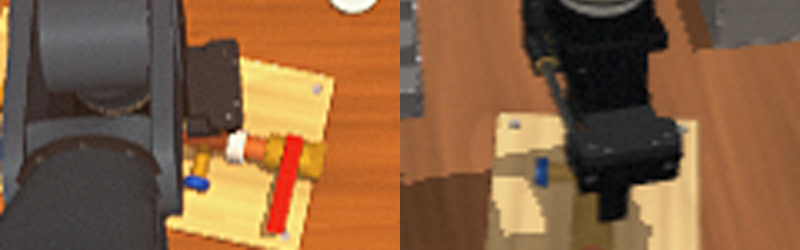

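The view shows the gripper squarely over the outlet, with the fingers either side of the tube. The nut itself is hidden, so I'll close gently and feel.

Emit:
jog_arm:
  motion: [0,0,0,0,0,0,1,0,0,0,0,0,0,1,0,0,0,0,0,0,1,0,0,0,0,0,0,1,0,0,0,0,0,0,1]
  grip_force: 7

```text
time: 4.2
position: [0.6187, 0.1609, 0.0998]
tool_rot: [-0.045, 0.999, -0.002, -0.0]
ft_force: [0.8, -6.0, 1.7]
grip_width: 0.0346
grip_force: 7.0
```

```bash
python3 -c "
from h import *
st()"
```

```text
t 4.20 p [0.6187 0.1609 0.0998] psi 1.6612 tilt 0.0001 -0.0042 q [ 0.082  0.711  1.5   -0.005  0.931 -1.576] F [ 0.77 -6.04  1.67] M [-1.023  0.046  0.072] w 0.0346 g 7.0
```

Emit:
jog_arm:
  motion: [0,-0.06,0,0,0,0,1,0,0,0,0,0,0,1]

```text
time: 4.45
position: [0.6188, 0.1607, 0.0998]
tool_rot: [-0.044, 0.999, 0.0, 0.0]
ft_force: [-0.4, -1.9, 2.2]
grip_width: 0.0349
grip_force: 7.0
```

```bash
python3 -c "
from h import *
st()"
```

```text
t 4.45 p [0.6188 0.1607 0.0998] psi 1.6596 tilt 0.0003 0.0000 q [ 0.08   0.711  1.501 -0.     0.93  -1.58 ] F [-0.41 -1.86  2.18] M [-0.146  0.051  0.057] w 0.0349 g 7.0
```

Emit:
jog_arm:
  motion: [0,-0.01,0,0,0,1,1,0,0,0,0,0,1,1,0,0,0,0,0,1,1,0,0,0,0,0,1,1]

```text
time: 4.95
position: [0.6187, 0.1601, 0.0998]
tool_rot: [0.096, 0.995, -0.0, 0.0]
ft_force: [-1.0, -2.5, 1.9]
grip_width: 0.0344
grip_force: 7.0
```

```bash
python3 -c "
from h import *
st()"
```

```text
t 4.95 p [0.6187 0.1601 0.0998] psi 1.3789 tilt 0.0001 -0.0009 q [ 7.900e-02  7.110e-01  1.501e+00 -1.000e-03  9.300e-01 -1.299e+00] F [-1.01 -2.52  1.95] M [-0.372  0.074  0.097] w 0.0344 g 7.0
```

Emit:
jog_arm:
  motion: [0,-0.01,0,0,0,1,1,0,0,0,0,0,1,1,0,0,0,0,0,1,1]

```text
time: 5.32
position: [0.6186, 0.1597, 0.0998]
tool_rot: [0.199, 0.98, -0.0, 0.0]
ft_force: [-0.4, -2.2, 1.8]
grip_width: 0.0344
grip_force: 7.0
```

```bash
python3 -c "
from h import *
st()"
```

```text
t 5.33 p [0.6186 0.1597 0.0998] psi 1.1694 tilt -0.0000 -0.0009 q [ 7.800e-02  7.110e-01  1.501e+00 -1.000e-03  9.300e-01 -1.090e+00] F [-0.38 -2.21  1.76] M [-0.413  0.116  0.071] w 0.0344 g 7.0
```

Emit:
jog_arm:
  motion: [0,-0.01,0,0,0,1,1,0,0,0,0,0,1,1,0,0,0,0,0,1,1]

```text
time: 5.7
position: [0.6183, 0.1593, 0.0997]
tool_rot: [0.301, 0.954, -0.001, 0.0]
ft_force: [-0.1, -2.0, 2.4]
grip_width: 0.0348
grip_force: 7.0
```

```bash
python3 -c "
from h import *
st()"
```

```text
t 5.70 p [0.6183 0.1593 0.0997] psi 0.9600 tilt -0.0002 -0.0010 q [ 7.800e-02  7.100e-01  1.502e+00 -1.000e-03  9.300e-01 -8.810e-01] F [-0.12 -2.01  2.38] M [-0.423  0.098 -0.011] w 0.0348 g 7.0
```

Emit:
jog_arm:
  motion: [0,0,0,0,0,1,1,0,0,0,0,0,1,1,0,0,0,0,0,1,1]

```text
time: 6.08
position: [0.6181, 0.159, 0.0997]
tool_rot: [0.399, 0.917, -0.001, -0.0]
ft_force: [-1.3, -3.1, 3.0]
grip_width: 0.0343
grip_force: 7.0
```

```bash
python3 -c "
from h import *
st()"
```

```text
t 6.08 p [0.6181 0.159  0.0997] psi 0.7507 tilt -0.0009 -0.0015 q [ 0.078  0.71   1.502 -0.002  0.93  -0.672] F [-1.25 -3.1   2.99] M [-0.573  0.241  0.085] w 0.0343 g 7.0
```

Emit:
jog_arm:
  motion: [0,-0.025,0,0,0,1,1,0,0,0,0,0,1,1,0,0,0,0,0,1,1]

```text
time: 6.45
position: [0.6177, 0.1587, 0.0998]
tool_rot: [0.492, 0.87, -0.0, 0.0]
ft_force: [-0.3, -2.2, 2.4]
grip_width: 0.0347
grip_force: 7.0
```

```bash
python3 -c "
from h import *
st()"
```

```text
t 6.45 p [0.6177 0.1587 0.0998] psi 0.5410 tilt -0.0000 -0.0008 q [ 7.700e-02  7.090e-01  1.504e+00 -1.000e-03  9.280e-01 -4.640e-01] F [-0.35 -2.24  2.37] M [-0.368  0.117  0.029] w 0.0347 g 7.0
```

Emit:
jog_arm:
  motion: [0,0,0,0,0,1,1,0,0,0,0,0,1,1]

```text
time: 6.7
position: [0.6175, 0.1586, 0.0997]
tool_rot: [0.552, 0.834, -0.001, 0.0]
ft_force: [-2.2, -1.8, 2.6]
grip_width: 0.0344
grip_force: 7.0
```

```bash
python3 -c "
from h import *
st()"
```

```text
t 6.70 p [0.6175 0.1586 0.0997] psi 0.4015 tilt -0.0006 -0.0011 q [ 7.700e-02  7.090e-01  1.505e+00 -1.000e-03  9.280e-01 -3.240e-01] F [-2.16 -1.85  2.6 ] M [-0.442  0.174  0.032] w 0.0344 g 7.0
```

Emit:
jog_arm:
  motion: [0,-0.01,0,0,0,1,1,0,0,0,0,0,1,1]

```text
time: 6.95
position: [0.6171, 0.1588, 0.0996]
tool_rot: [0.609, 0.794, -0.0, -0.0]
ft_force: [-1.1, -1.4, 1.5]
grip_width: 0.0353
grip_force: 7.0
```

```bash
python3 -c "
from h import *
st()"
```

```text
t 6.95 p [0.6171 0.1588 0.0996] psi 0.2624 tilt -0.0005 -0.0006 q [ 7.700e-02  7.090e-01  1.506e+00 -1.000e-03  9.270e-01 -1.850e-01] F [-1.15 -1.39  1.52] M [-0.201  0.164  0.227] w 0.0353 g 7.0
```

Emit:
jog_arm:
  motion: [0,0,0,0,0,1,1,0,0,0,0,0,1,1]

```text
time: 7.2
position: [0.6168, 0.1589, 0.0994]
tool_rot: [0.662, 0.749, -0.001, -0.0]
ft_force: [-0.5, -1.7, 1.0]
grip_width: 0.0358
grip_force: 7.0
```

```bash
python3 -c "
from h import *
st()"
```

```text
t 7.20 p [0.6168 0.1589 0.0994] psi 0.1227 tilt -0.0011 -0.0004 q [ 0.077  0.709  1.506 -0.     0.928 -0.045] F [-0.48 -1.66  1.03] M [-0.224  0.232  0.145] w 0.0358 g 7.0
```

Emit:
jog_arm:
  motion: [0,-0.01,0,0,0,1,1,0,0,0,0,0,1,1]

```text
time: 7.45
position: [0.6166, 0.159, 0.0994]
tool_rot: [0.713, 0.701, -0.0, -0.0]
ft_force: [0.5, -0.6, -0.1]
grip_width: 0.0356
grip_force: 7.0
```

```bash
python3 -c "
from h import *
st()"
```

```text
t 7.45 p [0.6166 0.159  0.0994] psi -0.0174 tilt -0.0007 0.0000 q [0.077 0.709 1.507 0.    0.926 0.095] F [ 0.47 -0.57 -0.09] M [-0.122  0.182  0.092] w 0.0356 g 7.0
```

Emit:
jog_arm:
  motion: [0,0,0,0,0,1,1,0,0,0,0,0,1,1]
  grip_force: 5

```text
time: 7.7
position: [0.6164, 0.1591, 0.0993]
tool_rot: [0.76, 0.649, -0.0, -0.0]
ft_force: [-0.7, 0.8, -0.0]
grip_width: 0.0355
grip_force: 5.0
```

Emit:
jog_arm:
  motion: [0,0,0,0,0,1,1,0,0,0,0,0,1,1]

```text
time: 7.95
position: [0.6162, 0.1591, 0.0992]
tool_rot: [0.804, 0.595, -0.001, -0.001]
ft_force: [-1.2, -0.9, 0.1]
grip_width: 0.0341
grip_force: 5.1
```

Emit:
jog_arm:
  motion: [0,0,0,0,0,1,1,0,0,0,0,0,1,1]

```text
time: 8.2
position: [0.616, 0.1591, 0.0991]
tool_rot: [0.844, 0.537, -0.001, -0.001]
ft_force: [-1.5, -0.4, 1.0]
grip_width: 0.032
grip_force: 5.2
```

```bash
python3 -c "
from h import *
st()"
```

```text
t 8.20 p [0.616  0.1591 0.0991] psi -0.4367 tilt -0.0022 0.0001 q [0.077 0.709 1.507 0.    0.927 0.514] F [-1.47 -0.43  1.02] M [-0.146  0.305  0.057] w 0.0320 g 5.2
```

Emit:
jog_arm:
  motion: [0,0,0,0,0,1,1,0,0,0,0,0,1,1]

```text
time: 8.45
position: [0.6157, 0.1589, 0.0991]
tool_rot: [0.879, 0.477, -0.001, -0.0]
ft_force: [-1.5, -0.4, 0.7]
grip_width: 0.033
grip_force: 5.0
```

Emit:
jog_arm:
  motion: [0,0,0,0,0,1,1,0,0,0,0,0,1,1]

```text
time: 8.7
position: [0.6156, 0.1592, 0.099]
tool_rot: [0.91, 0.415, -0.001, -0.001]
ft_force: [-1.6, 0.0, -0.2]
grip_width: 0.0349
grip_force: 5.0
```

```bash
python3 -c "
from h import *
st()"
```

```text
t 8.70 p [0.6156 0.1592 0.099 ] psi -0.7153 tilt -0.0029 0.0001 q [0.077 0.709 1.508 0.    0.928 0.793] F [-1.57  0.03 -0.2 ] M [-0.012  0.361  0.194] w 0.0349 g 5.0
```

Emit:
jog_arm:
  motion: [0,0,0,0,0,0,0,0,0,0,0,0,0,0,0,0,0,0,0,-1,0,0,0,0,0,0,-1,0,0,0,0,0,0,-0.8,0,0,0,0,0,0,0,1,0,0,0,0,0,0,1,0,0,0,0,0,0,1]
  grip_force: 9

```text
time: 9.7
position: [0.6161, 0.1593, 0.0995]
tool_rot: [0.865, 0.502, -0.001, -0.001]
ft_force: [-2.1, 3.1, 1.7]
grip_width: 0.0326
grip_force: 8.9
```

```bash
python3 -c "
from h import *
st()"
```

```text
t 9.70 p [0.6161 0.1593 0.0995] psi -0.5187 tilt -0.0018 0.0008 q [7.700e-02 7.090e-01 1.507e+00 1.000e-03 9.270e-01 5.950e-01] F [-2.11  3.06  1.71] M [0.297 0.525 0.042] w 0.0326 g 8.9
```

Emit:
jog_arm:
  motion: [0,0,0,0,0,0.4,1,0,0,0,0,0,0,1]

```text
time: 9.95
position: [0.616, 0.1592, 0.0995]
tool_rot: [0.872, 0.49, -0.001, -0.001]
ft_force: [-4.0, 2.9, 1.8]
grip_width: 0.0326
grip_force: 9.0
```

```bash
python3 -c "
from h import *
st()"
```

```text
t 9.95 p [0.616  0.1592 0.0995] psi -0.5462 tilt -0.0020 0.0003 q [7.700e-02 7.090e-01 1.507e+00 1.000e-03 9.280e-01 6.230e-01] F [-4.05  2.86  1.82] M [0.497 0.811 0.29 ] w 0.0326 g 9.0
```

Emit:
jog_arm:
  motion: [0,0,0,0,0,0.4,1,0,0,0,0,0,0,1]

```text
time: 10.2
position: [0.6157, 0.1588, 0.0995]
tool_rot: [0.878, 0.478, -0.001, -0.001]
ft_force: [-6.4, 2.9, 2.9]
grip_width: 0.033
grip_force: 9.0
```

```bash
python3 -c "
from h import *
st()"
```

```text
t 10.20 p [0.6157 0.1588 0.0995] psi -0.5745 tilt -0.0027 -0.0002 q [0.077 0.709 1.508 0.    0.928 0.651] F [-6.39  2.92  2.9 ] M [0.317 0.957 0.274] w 0.0330 g 9.0
```

Emit:
jog_arm:
  motion: [0,0,0,0,0,0,-1,0,0,0,0,0,0,-1,0,0,0,0,0,0,-1,0,0,-0.2,0,0,-1,-1,0,0,-0.6,0,0,-1,-1,0,0,-1,0,0,-1,-1,0,0,-1,0,0,-1,-1,0,0,-0.6,0,0,-1,-1,0,0,0,0,0,-1,-1,0,0,0,0,0,-1,-1,0,0,0,0,0,-1,-1,0,0,0,0,0,-1,-1]

```text
time: 11.7
position: [0.6175, 0.1584, 0.2356]
tool_rot: [0.687, 0.727, 0.0, 0.001]
ft_force: [0.3, -0.9, 0.7]
grip_width: 0.0867
grip_force: 0.0
```

Emit:
jog_arm:
  motion: [0,0,0,0,0,-1,-1,0,0,0,0,0,-1,-1,0,0,0,0,0,-1,-1,0,0,0,0,0,-1,-1,0,0,0,0,0,-1,-1,0,0,0,0,0,-1,-1,0,0,0,0,0,-1,-1,0,0,0,0,0,-1,-1,0,0,0,0,0,-1,-1,0,0,0,0,0,-1,-1,0,0,0,0,0,-1,-1,0,0,0,0,0,-1,-1]

```text
time: 13.2
position: [0.6175, 0.1584, 0.2356]
tool_rot: [0.332, 0.943, 0.0, 0.001]
ft_force: [-0.6, -0.4, -0.1]
grip_width: 0.087
grip_force: 0.0
```

Emit:
jog_arm:
  motion: [0,0,0,0,0,-1,-1,0,0,0,0,0,-1,-1,0,0,0,0,0,-1,-1,0,0,0,0,0,-1,-1,0,0,0,0,0,-1,-1,0,0,0,0,0,-1,-1,0,0,0,0,0,-0.35,-1]

```text
time: 14.08
position: [0.6174, 0.1585, 0.2356]
tool_rot: [0.118, 0.993, -0.0, 0.0]
ft_force: [0.7, -0.2, -0.2]
grip_width: 0.0871
grip_force: 0.0
```

```bash
python3 -c "
from h import *
st((.540,-.342,.2),1.334)"
```

```text
t 14.07 p [0.6174 0.1585 0.2356] psi 1.3352 tilt 0.0009 -0.0002 q [ 0.076  0.542  1.398 -0.     1.2   -1.259] F [ 0.65 -0.21 -0.22] M [ 0.01  -0.006 -0.027] w 0.0871 g 0.0
 units xyz [ -1.039 -12.617   0.891]
 rz units 0.016597817424928548
```

Emit:
jog_arm:
  motion: [-0.08,-0.97,0.05,0,0,0,-1,-0.08,-0.97,0.05,0,0,0,-1,-0.08,-0.97,0.05,0,0,0,-1,-0.08,-0.97,0.05,0,0,0,-1,-0.08,-0.97,0.05,0,0,0,-1,-0.08,-0.97,0.05,0,0,0,-1,-0.08,-0.97,0.05,0,0,0,-1,-0.08,-0.97,0.05,0,0,0,-1,-0.08,-0.97,0.05,0,0,0,-1,-0.08,-0.97,0.05,0,0,0,-1,-0.08,-0.97,0.05,0,0,0,-1,-0.08,-0.97,0.05,0,0,0,-1]

```text
time: 15.58
position: [0.5455, -0.3046, 0.2116]
tool_rot: [0.118, 0.993, -0.0, 0.0]
ft_force: [0.5, 0.1, -0.5]
grip_width: 0.087
grip_force: 0.0
```

Emit:
jog_arm:
  motion: [-0.08,-0.97,0.05,0,0,0,-1,0,0,0,0,0,0,-1]

```text
time: 15.82
position: [0.5392, -0.3449, 0.2094]
tool_rot: [0.12, 0.993, -0.001, 0.001]
ft_force: [-0.4, -0.4, -0.9]
grip_width: 0.0872
grip_force: 0.0
```

```bash
python3 - <<'E'
from h import *
st((.540,-.342,.0155),1.334)
S=robot.camera("side");T=robot.camera("top")
S0=S[270:400,190:380]
P=[proj("side",(.54,-.342,.013)),proj("top",(.54,-.342,.013))];print(P)
cv2.imwrite("pics/s2.png",np.hstack([cv2.resize(S0,(440,300),interpolation=2),cv2.resize(T[150:290,310:430],(257,300),interpolation=2)]))
E
```

```text
t 15.82 p [ 0.5392 -0.3449  0.2094] psi 1.3306 tilt 0.0009 -0.0018 q [-7.430e-01  5.740e-01  1.418e+00 -1.000e-03  1.148e+00 -2.073e+00] F [-0.36 -0.39 -0.86] M [ 0.024  0.006 -0.002] w 0.0872 g 0.0
 units xyz [0.005 0.083 4.847]
 rz units -0.048328361670259994
[array([290.79013147, 334.45093086]), array([386.32673656, 220.36460632])]
```

View pics/s2.png

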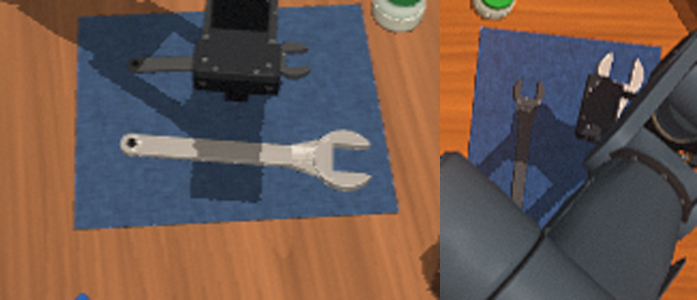

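Emit:
jog_arm:
  motion: [0,0.08,0.9,0,0,-0.05,-1,0,0,0.9,0,0,0,-1,0,0,0.9,0,0,0,-1,0,0,0.9,0,0,0,-1,0,0,0.7,0,0,0,-1,0,0,0.35,0,0,0,-1,0,0,0.17,0,0,0,-1,0,0,0,0,0,0,-1]

```text
time: 16.92
position: [0.5408, -0.3382, 0.0172]
tool_rot: [0.116, 0.993, -0.0, 0.0]
ft_force: [-0.1, 0.4, -0.2]
grip_width: 0.0871
grip_force: 0.0
```

```bash
python3 -c "
from h import *
st((.540,-.342,.0160),1.334)"
```

```text
t 16.93 p [ 0.5408 -0.3382  0.0172] psi 1.3389 tilt 0.0005 -0.0004 q [-0.734  0.831  1.533  0.     0.778 -2.073] F [-0.05  0.43 -0.23] M [-0.046 -0.03   0.027] w 0.0871 g 0.0
 units xyz [-0.003 -0.096  0.029]
 rz units 0.07049733067549721
```

Emit:
jog_arm:
  motion: [0,0,0,0,0,0,1,0,0,0,0,0,0,1,0,0,0,0,0,0,1,0,0,0,0,0,0,1,0,0,0,0,0,0,1,0,0,0,0,0,0,1,0,0,0,0,0,0,1]
  grip_force: 10

```text
time: 17.8
position: [0.5402, -0.3387, 0.0167]
tool_rot: [0.116, 0.993, -0.0, -0.0]
ft_force: [-1.1, -1.1, 0.2]
grip_width: 0.025
grip_force: 0.9
```

```bash
python3 -c "
from h import *
st()"
```

```text
t 17.80 p [ 0.5402 -0.3387  0.0167] psi 1.3389 tilt -0.0004 -0.0007 q [-7.350e-01  8.310e-01  1.533e+00 -1.000e-03  7.770e-01 -2.073e+00] F [-1.08 -1.09  0.22] M [-0.251  0.189 -0.001] w 0.0250 g 0.9
```

Emit:
jog_arm:
  motion: [0,0,0,0,0,0,1,0,0,0,0,0,0,1,0,0,0,0,0,0,1]
  grip_force: 55

```text
time: 18.18
position: [0.5403, -0.3385, 0.0167]
tool_rot: [0.116, 0.993, -0.0, -0.0]
ft_force: [-1.1, -1.0, -0.9]
grip_width: 0.0231
grip_force: 54.7
```

Emit:
jog_arm:
  motion: [0,0,-0.1,0,0,0,1,0,0,-0.3,0,0,0,1,0,0,-0.8,0,0,0,1,0,0,-0.8,0,0,0,1,0,0,-0.5,0,0,0,1,0,0,-0.2,0,0,0,1,0,0,0,0,0,0,1]

```text
time: 19.05
position: [0.5404, -0.3381, 0.1252]
tool_rot: [0.116, 0.993, -0.0, 0.0]
ft_force: [0.0, -0.4, -4.2]
grip_width: 0.0231
grip_force: 54.7
```

```bash
python3 - <<'E'
from h import *
st()
S=robot.camera("side");cv2.imwrite("pics/s3.png",cv2.resize(S[230:400,190:400],(630,510),interpolation=2))
E
```

```text
t 19.05 p [ 0.5404 -0.3381  0.1252] psi 1.3387 tilt 0.0004 -0.0002 q [-0.734  0.674  1.491  0.     0.976 -2.073] F [ 0.02 -0.36 -4.18] M [0.015 0.137 0.014] w 0.0231 g 54.7
```

View pics/s3.png

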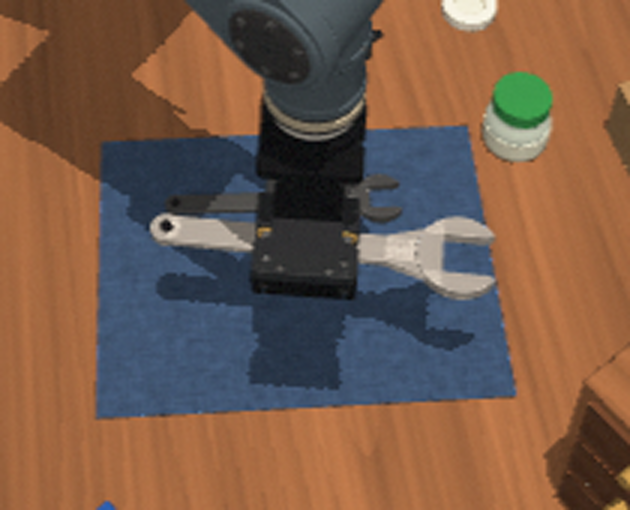

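Emit:
jog_arm:
  motion: [0.5,0,-0.3,0,0,-0.86,1,0.5,0,-0.3,0,0,-0.86,1,0.5,0,0,0,0,-0.86,1,0.5,0,0,0,0,-0.87,1,0,0.5,0,0,0,0,1,0,0.96,0,0,0,0,1,0,0.96,0,0,0,0,1,0,0.96,0,0,0,0,1,0,0.96,0,0,0,0,1,0,0.96,0,0,0,0,1,0,0.96,0,0,0,0,1,0,0.96,0,0,0,0,1]

```text
time: 20.6
position: [0.4586, -0.0359, 0.1483]
tool_rot: [-0.004, 1.0, 0.0, -0.0]
ft_force: [1.4, 0.5, -3.8]
grip_width: 0.0231
grip_force: 54.7
```

Emit:
jog_arm:
  motion: [0,0.96,0,0,0,0,1,0,0.96,0,0,0,0,1,0,0.96,0,0,0,0,1,0,0.96,0,0,0,0,1,0,0.6,0,0,0,0,1,0,0.2,0,0,0,0,1,0,0,0,0,0,0,1]

```text
time: 21.48
position: [0.4569, 0.1478, 0.1484]
tool_rot: [-0.005, 1.0, -0.0, -0.0]
ft_force: [0.4, 0.3, -3.8]
grip_width: 0.0235
grip_force: 54.7
```

```bash
python3 -c "
from h import *
st((.4316,.1594,.1052),1.5796)"
```

```text
t 21.48 p [0.4569 0.1478 0.1484] psi 1.5806 tilt -0.0007 -0.0002 q [ 0.08   0.471  1.873 -0.     0.798 -1.501] F [ 0.38  0.27 -3.78] M [-0.012  0.117 -0.008] w 0.0235 g 54.7
 units xyz [0.628 0.296 1.081]
 rz units 0.014592749432091039
```

Emit:
jog_arm:
  motion: [0.63,0,0,0,0,0,1,0,0.3,0.3,0,0,0,1,0,0,0.6,0,0,0,1,0,0,0.18,0,0,0,1,0,0,0,0,0,0,1,0,0,0,0,0,0,1]

```text
time: 22.22
position: [0.4327, 0.159, 0.1059]
tool_rot: [-0.004, 1.0, 0.0, 0.001]
ft_force: [-0.4, 0.2, -3.6]
grip_width: 0.0227
grip_force: 54.7
```

```bash
python3 - <<'E'
from h import *
st((.4916,.1594,.1052),1.5796)
S=robot.camera("side");T=robot.camera("top")
cv2.imwrite("pics/s4.png",np.hstack([cv2.resize(S[130:220,220:340],(533,400),interpolation=2),cv2.resize(T[165:235,180:250],(267*3//2,400),interpolation=2)[:, :267]]))
cv2.imwrite("pics/T4.png",T);cv2.imwrite("pics/S4.png",S)
E
```

```text
t 22.23 p [0.4327 0.159  0.1059] psi 1.5790 tilt 0.0012 0.0001 q [ 0.109  0.533  1.953 -0.     0.654 -1.47 ] F [-0.41  0.24 -3.59] M [0.008 0.11  0.017] w 0.0227 g 54.7
 units xyz [-1.474 -0.003  0.02 ]
 rz units -0.008571818894828998
```

View pics/s4.png

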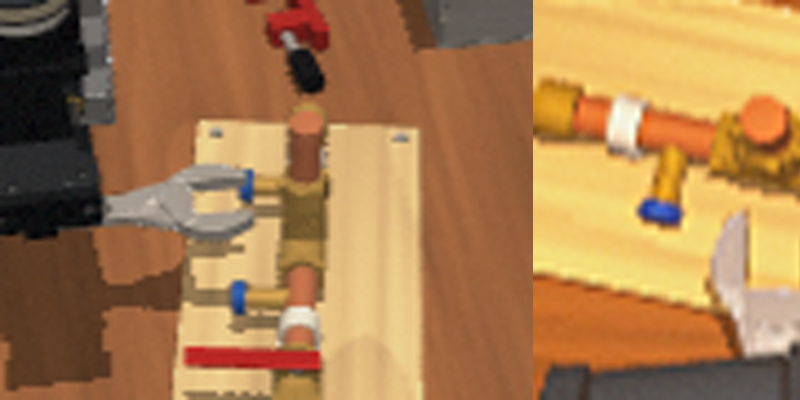

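Emit:
jog_arm:
  motion: [-0.3,0,0,0,0,0,1,-0.3,0,0,0,0,0,1,-0.15,0,0,0,0,0,1,-0.1,0,0,0,0,0,1]

```text
time: 22.82
position: [0.4611, 0.1591, 0.1045]
tool_rot: [-0.005, 1.0, -0.001, -0.006]
ft_force: [-9.3, -0.5, -2.8]
grip_width: 0.0229
grip_force: 54.7
```

```bash
python3 -c "
from h import *
st((.4916,.1594,.1052),1.5796)"
```

```text
t 22.82 p [0.4611 0.1591 0.1045] psi 1.5799 tilt -0.0119 -0.0012 q [ 0.103  0.562  1.879  0.     0.713 -1.477] F [-9.27 -0.55 -2.8 ] M [-0.002  1.59   0.133] w 0.0229 g 54.7
 units xyz [-0.762  0.001 -0.026]
 rz units 0.0049827104455738526
```

Emit:
jog_arm:
  motion: [-0.15,0,0,0,0,0,1,-0.15,0,0,0,0,0,1]

```text
time: 23.08
position: [0.4779, 0.16, 0.1053]
tool_rot: [-0.005, 1.0, 0.0, -0.0]
ft_force: [-1.7, 2.1, -4.2]
grip_width: 0.0229
grip_force: 54.7
```

```bash
python3 -c "
from h import *
st((.4916,.1594,.1052),1.5796)"
```

```text
t 23.07 p [0.4779 0.16   0.1053] psi 1.5806 tilt -0.0007 0.0004 q [ 1.010e-01  5.710e-01  1.847e+00  1.000e-03  7.240e-01 -1.480e+00] F [-1.7   2.09 -4.17] M [0.557 0.49  0.482] w 0.0229 g 54.7
 units xyz [-0.341 -0.018  0.002]
 rz units 0.014185105757789434
```

Emit:
jog_arm:
  motion: [-0.15,0.03,0,0,0,-0.2,1,-0.1,0,0,0,0,0,1]

```text
time: 23.32
position: [0.4898, 0.1609, 0.1059]
tool_rot: [-0.011, 1.0, 0.0, 0.001]
ft_force: [-0.7, 0.3, -3.6]
grip_width: 0.0231
grip_force: 54.7
```

```bash
python3 -c "
from h import *
st((.4916,.1594,.1052),1.5796)"
```

```text
t 23.32 p [0.4898 0.1609 0.1059] psi 1.5930 tilt 0.0029 0.0001 q [ 0.1    0.58   1.82  -0.     0.739 -1.492] F [-0.66  0.26 -3.59] M [ 0.093  0.193 -0.008] w 0.0231 g 54.7
 units xyz [-0.043 -0.038  0.017]
 rz units 0.19255259357848817
```

Emit:
jog_arm:
  motion: [-0.06,0,0,0,0,0,1,0,0,0,0,0,0,1]

```text
time: 23.58
position: [0.491, 0.1608, 0.1057]
tool_rot: [-0.011, 1.0, 0.0, 0.001]
ft_force: [-0.2, 0.2, -4.3]
grip_width: 0.0229
grip_force: 54.7
```

```bash
python3 -c "
from h import *
st((.4916,.1594,.1052),1.5796)"
```

```text
t 23.57 p [0.491  0.1608 0.1057] psi 1.5930 tilt 0.0012 0.0000 q [ 0.1    0.581  1.816 -0.     0.743 -1.493] F [-0.24  0.16 -4.31] M [ 0.094  0.026 -0.004] w 0.0229 g 54.7
 units xyz [-0.014 -0.036  0.012]
 rz units 0.19198400500695562
```

Emit:
jog_arm:
  motion: [-0.04,0,0,0,0,0,1,0,0,0,0,0,0,1]

```text
time: 23.82
position: [0.492, 0.1609, 0.1056]
tool_rot: [-0.011, 1.0, -0.0, 0.0]
ft_force: [-0.3, 0.5, -3.3]
grip_width: 0.0233
grip_force: 54.7
```

```bash
python3 -c "
from h import *
st()"
```

```text
t 23.82 p [0.492  0.1609 0.1056] psi 1.5931 tilt 0.0002 -0.0000 q [ 0.1    0.583  1.813 -0.     0.746 -1.493] F [-0.32  0.5  -3.31] M [0.094 0.109 0.02 ] w 0.0233 g 54.7
```

Emit:
jog_arm:
  motion: [-0.03,0,0,0,0,0,1,0,0,0,0,0,0,1]

```text
time: 24.08
position: [0.4927, 0.161, 0.1054]
tool_rot: [-0.011, 1.0, -0.0, -0.0]
ft_force: [-0.3, 0.2, -2.9]
grip_width: 0.0231
grip_force: 54.7
```

```bash
python3 -c "
from h import *
st()"
```

```text
t 24.07 p [0.4927 0.161  0.1054] psi 1.5933 tilt -0.0009 -0.0001 q [ 0.1    0.584  1.811 -0.     0.748 -1.493] F [-0.34  0.19 -2.87] M [0.014 0.228 0.024] w 0.0231 g 54.7
```

Emit:
jog_arm:
  motion: [-0.03,0,0,0,0,0,1,0,0,0,0,0,0,1]

```text
time: 24.32
position: [0.493, 0.161, 0.1053]
tool_rot: [-0.011, 1.0, -0.0, -0.001]
ft_force: [-2.4, 0.5, -3.4]
grip_width: 0.023
grip_force: 54.7
```

```bash
python3 -c "
from h import *
st()"
```

```text
t 24.32 p [0.493  0.161  0.1053] psi 1.5934 tilt -0.0029 -0.0002 q [ 0.1    0.585  1.809  0.     0.751 -1.494] F [-2.42  0.48 -3.44] M [ 0.054  0.64  -0.038] w 0.0230 g 54.7
```

Emit:
jog_arm:
  motion: [-0.03,0,0,0,0,0,1,0,0,0,0,0,0,1]

```text
time: 24.58
position: [0.4932, 0.161, 0.105]
tool_rot: [-0.011, 1.0, -0.0, -0.003]
ft_force: [-5.6, 0.4, -3.3]
grip_width: 0.023
grip_force: 54.7
```

```bash
python3 -c "
from h import *
st()"
```

```text
t 24.57 p [0.4932 0.161  0.105 ] psi 1.5935 tilt -0.0053 -0.0004 q [ 0.1    0.586  1.807  0.     0.754 -1.494] F [-5.64  0.44 -3.3 ] M [0.057 1.022 0.037] w 0.0230 g 54.7
```

```bash
cat >> h.py <<'E'
AX=np.array([.6166,.1605])
def arc(rho=.1242):
    o,R=st();d=o["position"][:2]-AX;F=o["ft_force"]
    phi=np.arctan2(R[1,1],R[0,1])-np.pi/2
    print(" phi %.4f  T_axis %.3f  radius %.4f  bearing-phi err mm %.2f"%(phi,o["moment"][2]+d[0]*F[1]-d[1]*F[0],np.hypot(*d),1e3*(d@[-np.sin(phi),np.cos(phi)])), "Frad %.2f Flat %.2f"%(F[:2]@[np.cos(phi),np.sin(phi)],F[:2]@[-np.sin(phi),np.cos(phi)]))
E
```

Emit:
jog_arm:
  motion: [0.06,0.0,0,0,0,0,1,-0.01,0.21,0,0,0,1,1,0,0,0,0,0,0,1]

```text
time: 24.95
position: [0.4934, 0.1694, 0.1055]
tool_rot: [0.023, 1.0, -0.0, 0.0]
ft_force: [-2.3, -1.7, -3.6]
grip_width: 0.0231
grip_force: 54.7
```

```bash
python3 -c "
from h import *
arc()"
```

```text
t 24.95 p [0.4934 0.1694 0.1055] psi 1.5253 tilt 0.0002 -0.0005 q [ 1.170e-01  5.860e-01  1.803e+00 -1.000e-03  7.520e-01 -1.408e+00] F [-2.28 -1.72 -3.59] M [-0.175  0.621  0.035] w 0.0231 g 54.7
 phi -0.0455  T_axis 0.268  radius 0.1235  bearing-phi err mm 3.30 Frad -2.20 Flat -1.83
```

Emit:
jog_arm:
  motion: [0,0.11,0,0,0,0.5,1,0,0,0,0,0,0,1]

```text
time: 25.2
position: [0.4937, 0.1736, 0.1056]
tool_rot: [0.04, 0.999, -0.0, 0.0]
ft_force: [-1.6, -1.7, -3.8]
grip_width: 0.0228
grip_force: 54.7
```

```bash
python3 -c "
from h import *
arc()"
```

```text
t 25.20 p [0.4937 0.1736 0.1056] psi 1.4904 tilt 0.0003 -0.0004 q [ 1.250e-01  5.880e-01  1.799e+00 -1.000e-03  7.550e-01 -1.365e+00] F [-1.56 -1.65 -3.8 ] M [-0.165  0.574  0.081] w 0.0228 g 54.7
 phi -0.0804  T_axis 0.305  radius 0.1236  bearing-phi err mm 3.14 Frad -1.42 Flat -1.77
```

```bash
cat >> h.py <<'E'
def arcm(k=5):
    A=[]
    for _ in range(k):
        robot.camera("top");o=robot.get_obs();A.append(np.r_[o["ft_force"],o["moment"]])
    a=np.mean(A,0);F=a[:3];
    from scipy.spatial.transform import Rotation as Ro
    R=Ro.from_quat(o["tool_rot"]).as_matrix();phi=np.arctan2(R[1,1],R[0,1])-np.pi/2;phi=(phi+np.pi)%(2*np.pi)-np.pi
    h=np.array([np.cos(phi),np.sin(phi)]);n=np.array([-h[1],h[0]])
    print("t %.2f p %s phi %.4f Frad %.2f Flat %.2f Fz %.2f Mz %.3f T@jaw %.3f"%(o["time"],o["position"].round(4),phi,F[:2]@h,F[:2]@n,F[2],a[5],a[5]-.1242*(F[:2]@n)),"jawpt",(o["position"][:2]+.1242*h).round(4),"tilt",R[:2,2].round(4))
E
python3 -c "
from h import *
arcm()"
```

```text
t 25.45 p [0.4937 0.1736 0.1056] phi -0.0817 Frad -2.33 Flat -1.16 Fz -4.01 Mz 0.083 T@jaw 0.228 jawpt [0.6175 0.1635] tilt [ 0.0003 -0.0001]
```

Emit:
jog_arm:
  motion: [0,-0.11,0,0,0,-0.5,1,0,0,0,0,0,0,1]

```text
time: 25.7
position: [0.4934, 0.1695, 0.1056]
tool_rot: [0.024, 1.0, 0.0, 0.0]
ft_force: [-2.5, 0.7, -4.8]
grip_width: 0.023
grip_force: 54.7
```

```bash
python3 -c "
from h import *
arcm()"
```

```text
t 25.95 p [0.4934 0.1696 0.1056] phi -0.0475 Frad -2.36 Flat 0.19 Fz -3.76 Mz 0.044 T@jaw 0.021 jawpt [0.6174 0.1637] tilt [0.0004 0.0002]
```

Emit:
jog_arm:
  motion: [0.02,0.11,0,0,0,0.5,1,0,0.05,0,0,0,0.25,1]

```text
time: 26.2
position: [0.4939, 0.1757, 0.1058]
tool_rot: [0.05, 0.999, -0.0, 0.001]
ft_force: [-0.0, -2.3, -4.4]
grip_width: 0.0231
grip_force: 54.7
```

```bash
python3 -c "
from h import *
arcm(4)"
```

```text
t 26.40 p [0.4939 0.1757 0.1058] phi -0.0991 Frad 0.92 Flat -1.36 Fz -4.58 Mz 0.060 T@jaw 0.228 jawpt [0.6174 0.1634] tilt [ 0.0023 -0.0001]
```

Emit:
jog_arm:
  motion: [0,0.05,0,0,0,0.25,1]

```text
time: 26.52
position: [0.494, 0.1777, 0.1058]
tool_rot: [0.059, 0.998, 0.0, 0.001]
ft_force: [0.5, -1.5, -4.0]
grip_width: 0.0232
grip_force: 54.6
```

```bash
python3 -c "
from h import *
arcm(4)"
```

```text
t 26.73 p [0.494  0.1779 0.1058] phi -0.1170 Frad 2.05 Flat -0.82 Fz -4.22 Mz 0.102 T@jaw 0.204 jawpt [0.6174 0.1634] tilt [0.0023 0.0002]
```

Emit:
jog_arm:
  motion: [0,0.05,0,0,0,0.25,1]

```text
time: 26.85
position: [0.4943, 0.1798, 0.1058]
tool_rot: [0.068, 0.998, 0.0, 0.001]
ft_force: [3.8, -1.8, -4.4]
grip_width: 0.0235
grip_force: 54.6
```

```bash
python3 -c "
from h import *
arcm(4)"
```

```text
t 27.05 p [0.4943 0.1799 0.1058] phi -0.1345 Frad 3.85 Flat -1.62 Fz -4.22 Mz 0.130 T@jaw 0.332 jawpt [0.6173 0.1633] tilt [0.0023 0.0002]
```

Emit:
jog_arm:
  motion: [-0.02,-0.05,0,0,0,-0.25,1,0,0,0,0,0,0,1]

```text
time: 27.3
position: [0.494, 0.1779, 0.1056]
tool_rot: [0.059, 0.998, 0.0, 0.0]
ft_force: [4.4, 0.3, -3.8]
grip_width: 0.0229
grip_force: 54.7
```

```bash
python3 -c "
from h import *
arcm(6)"
```

```text
t 27.60 p [0.494  0.1779 0.1056] phi -0.1171 Frad 3.81 Flat 0.30 Fz -3.98 Mz 0.092 T@jaw 0.054 jawpt [0.6173 0.1633] tilt [0.0006 0.0002]
```

Emit:
jog_arm:
  motion: [0,-0.05,0,0,0,-0.25,1,0,0,0,0,0,0,1]

```text
time: 27.85
position: [0.4933, 0.1757, 0.1055]
tool_rot: [0.05, 0.999, 0.0, -0.0]
ft_force: [3.0, -0.1, -4.0]
grip_width: 0.0233
grip_force: 54.7
```

```bash
python3 -c "
from h import *
arcm(6)"
```

```text
t 28.15 p [0.4933 0.1758 0.1055] phi -0.0996 Frad 3.17 Flat -0.04 Fz -3.97 Mz 0.119 T@jaw 0.124 jawpt [0.6169 0.1634] tilt [-0.0003 -0.    ]
```

Emit:
jog_arm:
  motion: [0,-0.05,0,0,0,-0.25,1,0,0,0,0,0,0,1]

```text
time: 28.4
position: [0.492, 0.1737, 0.1053]
tool_rot: [0.041, 0.999, -0.0, -0.001]
ft_force: [1.6, 0.0, -4.1]
grip_width: 0.023
grip_force: 54.7
```

```bash
python3 -c "
from h import *
arcm(6)"
```

```text
t 28.70 p [0.4921 0.1738 0.1053] phi -0.0821 Frad 0.18 Flat 0.38 Fz -3.71 Mz 0.068 T@jaw 0.021 jawpt [0.6158 0.1636] tilt [-0.0026 -0.0002]
```

Emit:
jog_arm:
  motion: [-0.02,0.21,0,0,0,1,1,-0.01,0.22,0,0,0,1,1,-0.01,0.22,0,0,0,1,1,-0.01,0.22,0,0,0,1,1]

```text
time: 29.2
position: [0.5009, 0.2071, 0.1052]
tool_rot: [0.18, 0.984, -0.001, -0.001]
ft_force: [-0.8, -1.7, -3.9]
grip_width: 0.0228
grip_force: 54.6
```

```bash
python3 -c "
from h import *
arcm(4)"
```

```text
t 29.40 p [0.501  0.2072 0.1053] phi -0.3600 Frad -0.03 Flat -1.02 Fz -3.94 Mz 0.036 T@jaw 0.163 jawpt [0.6172 0.1635] tilt [-0.0015 -0.0005]
```

Emit:
jog_arm:
  motion: [-0.01,0.22,0,0,0,1,1,-0.01,0.22,0,0,0,1,1,-0.01,0.22,0,0,0,1,1,-0.01,0.22,0,0,0,1,1,-0.01,0.22,0,0,0,1,1]

```text
time: 30.02
position: [0.5238, 0.2439, 0.1052]
tool_rot: [0.348, 0.937, -0.001, -0.001]
ft_force: [-0.0, -2.6, -4.0]
grip_width: 0.0231
grip_force: 54.6
```

```bash
python3 -c "
from h import *
arcm(4)"
```

```text
t 30.23 p [0.5241 0.2442 0.1053] phi -0.7090 Frad 1.88 Flat -1.88 Fz -4.10 Mz -0.019 T@jaw 0.215 jawpt [0.6184 0.1633] tilt [-0.0008 -0.0008]
```

Emit:
jog_arm:
  motion: [-0.02,0.22,0,0,0,1,1,-0.01,0.22,0,0,0,1,1,-0.01,0.22,0,0,0,1,1,-0.01,0.22,0,0,0,1,1,-0.01,0.22,0,0,0,1,1]

```text
time: 30.85
position: [0.558, 0.2706, 0.105]
tool_rot: [0.505, 0.863, -0.002, -0.001]
ft_force: [-0.0, -5.1, -3.9]
grip_width: 0.0228
grip_force: 54.6
```

```bash
python3 -c "
from h import *
arcm(4)"
```

```text
t 31.05 p [0.5584 0.2709 0.1052] phi -1.0575 Frad 4.18 Flat -2.89 Fz -3.85 Mz 0.003 T@jaw 0.362 jawpt [0.6194 0.1627] tilt [-0.0013 -0.0016]
```

Emit:
jog_arm:
  motion: [-0.03,0.22,0,0,0,1,1,-0.02,0.22,0,0,0,1,1,-0.02,0.22,0,0,0,1,1,-0.01,0.22,0,0,0,1,1,-0.01,0.22,0,0,0,1,1]

```text
time: 31.68
position: [0.599, 0.284, 0.1048]
tool_rot: [0.647, 0.762, -0.002, -0.001]
ft_force: [-1.9, -3.9, -3.6]
grip_width: 0.0231
grip_force: 54.6
```

```bash
python3 -c "
from h import *
arcm(4)"
```

```text
t 31.88 p [0.5997 0.2841 0.105 ] phi -1.4067 Frad 3.06 Flat -2.99 Fz -3.70 Mz -0.000 T@jaw 0.370 jawpt [0.62   0.1616] tilt [-0.003  -0.0008]
```

Emit:
jog_arm:
  motion: [-0.02,0.22,0,0,0,1,1,-0.01,0.22,0,0,0,1,1,-0.01,0.22,0,0,0,1,1,0,0.02,0,0,0,0.12,1,0,0,0,0,0,0,1]

```text
time: 32.5
position: [0.6266, 0.285, 0.1049]
tool_rot: [0.726, 0.688, -0.002, -0.001]
ft_force: [-3.4, -3.9, -3.5]
grip_width: 0.023
grip_force: 54.7
```

```bash
python3 -c "
from h import *
arcm(4)"
```

```text
t 32.70 p [0.6265 0.285  0.105 ] phi -1.6240 Frad 4.16 Flat -3.42 Fz -3.92 Mz 0.063 T@jaw 0.488 jawpt [0.6199 0.161 ] tilt [-0.0035 -0.0011]
```

Emit:
jog_arm:
  motion: [0,-0.13,0,0,0,-0.6,1,0,-0.13,0,0,0,-0.6,1,0,0,0,0,0,0,1]

```text
time: 33.08
position: [0.6175, 0.2866, 0.1057]
tool_rot: [0.697, 0.717, 0.001, -0.0]
ft_force: [-2.2, -1.3, -4.2]
grip_width: 0.023
grip_force: 54.8
```

```bash
python3 -c "
from h import *
arcm(4)"
```

```text
t 33.27 p [0.6179 0.2864 0.1056] phi -1.5433 Frad -0.10 Flat -2.66 Fz -3.96 Mz -0.228 T@jaw 0.102 jawpt [0.6213 0.1623] tilt [-0.0003  0.0012]
```

Emit:
jog_arm:
  motion: [0.1,0,0,0,0,0,1,0.15,0,0,0,0,0,1,0.2,0.01,0,0,0,0,1]

```text
time: 33.65
position: [0.6181, 0.3046, 0.1056]
tool_rot: [0.697, 0.717, 0.0, -0.0]
ft_force: [-2.5, -2.3, -4.1]
grip_width: 0.023
grip_force: 54.9
```

```bash
python3 -c "
from h import *
arcm(3)"
```

```text
t 33.80 p [0.6182 0.3055 0.1057] phi -1.5423 Frad -1.01 Flat -2.58 Fz -3.50 Mz -0.303 T@jaw 0.018 jawpt [0.6217 0.1814] tilt [0.001 0.002]
```

Emit:
jog_arm:
  motion: [0.2,-0.02,0,0,0,0,1,0.3,0,0,0,0,0,1,0.4,0,0,0,0,0,1,0.5,0,0,0,0,0,1,0.4,0,0,0,0,0,1,0,0,0,0,0,0,1]

```text
time: 34.55
position: [0.6148, 0.3779, 0.1054]
tool_rot: [0.696, 0.718, 0.0, 0.0]
ft_force: [0.4, 0.4, -3.3]
grip_width: 0.0233
grip_force: 54.7
```

```bash
python3 -c "
from h import *
arcm(2);st((.5404,-.3381,.15),1.3387)"
```

```text
t 34.65 p [0.6148 0.3759 0.1053] phi -1.5418 Frad 0.48 Flat -0.75 Fz -3.81 Mz 0.037 T@jaw 0.130 jawpt [0.6185 0.2517] tilt [-0.0004 -0.0009]
t 34.65 p [0.6148 0.3759 0.1053] psi 0.0290 tilt -0.0004 -0.0009 q [ 3.940e-01  7.970e-01  1.265e+00 -1.000e-03  1.081e+00  3.660e-01] F [-1.03 -0.49 -4.11] M [-0.019  0.051  0.071] w 0.0232 g 54.7
 units xyz [-17.789  -2.379  -1.102]
 rz units -18.759762626471254
```

Emit:
jog_arm:
  motion: [0,0,-0.95,0,0,0,1,0,0,-0.95,0,0,0,1,0,-0.2,-0.9,0,0,0,1,-0.8,-0.2,0,0,0,0,1,-0.99,-0.2,0,0,0,0,1,-0.99,-0.2,0,0,0,0,1,-0.99,-0.2,0,0,0,0,1,-0.99,-0.2,0,0,0,0,1,-0.99,-0.2,0,0,0,0,1,-0.99,-0.2,0,0,0,0,1,-0.99,-0.2,0,0,0,0,1,-0.99,-0.2,0,0,0,0,1]

```text
time: 36.15
position: [0.5443, 0.0228, 0.2179]
tool_rot: [0.697, 0.717, -0.0, 0.0]
ft_force: [1.0, 0.1, -3.8]
grip_width: 0.0232
grip_force: 54.7
```

Emit:
jog_arm:
  motion: [0,0,0,0,0,-1,1,0,0,0,0,0,-1,1,0,0,0,0,0,-1,1,0,0,0,0,0,-1,1,0,0,0,0,0,-1,1,0,0,0,0,0,-1,1,0,0,0,0,0,-1,1,0,0,0,0,0,-1,1,0,0,0,0,0,-1,1,0,0,0,0,0,-1,1,0,0,0,0,0,-1,1,0,0,0,0,0,-1,1]

```text
time: 37.65
position: [0.5444, 0.0241, 0.2178]
tool_rot: [0.345, 0.939, -0.0, -0.0]
ft_force: [0.8, 0.5, -3.7]
grip_width: 0.0233
grip_force: 54.7
```

Emit:
jog_arm:
  motion: [0,0,0,0,0,-1,1,0,0,0,0,0,-1,1,0,0,0,0,0,-1,1,0,0,0,0,0,-1,1,0,0,0,0,0,-1,1,0,0,0,0,0,-1,1,0,0,0,0,0,-0.76,1,0,0,0,0,0,0,1]

```text
time: 38.65
position: [0.5445, 0.0242, 0.2177]
tool_rot: [0.117, 0.993, -0.0, -0.0]
ft_force: [-0.1, -0.3, -3.4]
grip_width: 0.0229
grip_force: 54.7
```

```bash
python3 -c "
from h import *
st((.5404,-.3381,.15),1.3387)"
```

```text
t 38.65 p [0.5445 0.0242 0.2177] psi 1.3364 tilt -0.0005 -0.0004 q [-1.600e-01  4.410e-01  1.651e+00 -1.000e-03  1.050e+00 -1.496e+00] F [-0.09 -0.34 -3.43] M [ 0.029  0.07  -0.003] w 0.0229 g 54.7
 units xyz [-2.005 -8.833  1.697]
 rz units -0.033634727736709016
```

Move back over the mat, then lower to just above the height it was gripped at (0.0167).

Emit:
jog_arm:
  motion: [-0.22,-0.98,0,0,0,0,1,-0.22,-0.98,0,0,0,0,1,-0.22,-0.98,0.1,0,0,0,1,-0.22,-0.98,0.2,0,0,0,1,-0.22,-0.98,0.3,0,0,0,1,-0.22,-0.98,0.3,0,0,0,1,-0.22,-0.98,0.3,0,0,0,1,-0.22,-0.98,0.3,0,0,0,1,-0.22,-0.98,0.3,0,0,0,1,0,0,0.8,0,0,0,1,0,0,0.8,0,0,0,1,0,0,0.5,0,0,0,1]

```text
time: 40.15
position: [0.5395, -0.3365, 0.0598]
tool_rot: [0.117, 0.993, 0.001, -0.001]
ft_force: [0.7, -0.2, -4.5]
grip_width: 0.023
grip_force: 54.7
```

```bash
python3 -c "
from h import *
st((.5404,-.3381,.0172),1.3387)"
```

```text
t 40.15 p [ 0.5395 -0.3365  0.0598] psi 1.3365 tilt -0.0022 0.0016 q [-0.733  0.765  1.525 -0.     0.854 -2.069] F [ 0.73 -0.21 -4.5 ] M [ 0.099  0.104 -0.026] w 0.0230 g 54.7
 units xyz [-0.035 -0.035  1.066]
 rz units -0.03200649118666661
```

Emit:
jog_arm:
  motion: [0,0,0.5,0,0,0,1,0,0,0.3,0,0,0,1,0,0,0.1,0,0,0,1,0,0,0,0,0,0,1,0,0,0,0,0,0,1]

```text
time: 40.78
position: [0.5412, -0.337, 0.0264]
tool_rot: [0.116, 0.993, -0.001, 0.001]
ft_force: [-0.4, -0.2, -3.5]
grip_width: 0.0231
grip_force: 54.7
```

```bash
python3 -c "
from h import *
st((.5404,-.3381,.0170),1.3387)"
```

```text
t 40.77 p [ 0.5412 -0.337   0.0264] psi 1.3379 tilt 0.0014 -0.0012 q [-0.732  0.816  1.533 -0.     0.791 -2.07 ] F [-0.4  -0.19 -3.51] M [-0.005  0.039  0.001] w 0.0231 g 54.7
 units xyz [ 0.014 -0.03   0.236]
 rz units -0.010865726659617431
```

Emit:
jog_arm:
  motion: [0,0,0.12,0,0,0,1,0,0,0.08,0,0,0,1,0,0,0.03,0,0,0,1,0,0,0,0,0,0,1,0,0,0,0,0,0,1]

```text
time: 41.4
position: [0.5406, -0.3366, 0.0167]
tool_rot: [0.116, 0.993, -0.0, 0.0]
ft_force: [-1.2, 0.9, -0.0]
grip_width: 0.0232
grip_force: 54.7
```

```bash
python3 -c "
from h import *
st((.5404,-.3381,.0170),1.3387)"
```

```text
t 41.40 p [ 0.5406 -0.3366  0.0167] psi 1.3378 tilt 0.0000 -0.0000 q [-0.732  0.831  1.535  0.     0.776 -2.07 ] F [-1.23  0.87 -0.01] M [0.169 0.178 0.038] w 0.0232 g 54.7
 units xyz [-0.004 -0.038 -0.007]
 rz units -0.012367664950804831
```

Weight is on the mat now, so release and rise.

Emit:
jog_arm:
  motion: [0,0,0,0,0,0,0,0,0,0,0,0,0,0,0,0,0,0,0,0,-0.5,0,0,0,0,0,0,-0.5,0,0,-0.1,0,0,0,-0.5,0,0,-0.5,0,0,0,-0.5,0,0,-1,0,0,0,-0.5,0,0,-1,0,0,0,-0.5,0,0,-1,0,0,0,-0.5,0,0,-0.8,0,0,0,-0.5,-0.3,0.9,0,0,0,0,-0.5,-0.3,0.9,0,0,0,0,-0.5]

```text
time: 42.9
position: [0.5812, -0.2721, 0.195]
tool_rot: [0.117, 0.993, -0.001, 0.002]
ft_force: [0.1, -0.0, -0.7]
grip_width: 0.0652
grip_force: 0.0
```

Emit:
jog_arm:
  motion: [0.5,0.9,0,0,0,0,-0.5,0.6,0.9,0,0,0,0,-0.5,0.6,0.9,0,0,0,0,-0.5,0.6,0.5,0,0,0,0,-0.5,0,0,0,0,0,0,-0.5,0,0,0,0,0,0,-0.5]

```text
time: 43.65
position: [0.5219, -0.1273, 0.1936]
tool_rot: [0.116, 0.993, -0.001, 0.002]
ft_force: [0.6, 0.2, 0.0]
grip_width: 0.065
grip_force: 0.0
```

```bash
python3 - <<'E'
from h import *
st()
S=robot.camera("side");T=robot.camera("top")
for n,im in(("top",T),("side",S)):
    try:
        o,d,L=spfit(n,im,.013);print(n,o,np.arctan2(d[1],d[0]),L)
    except Exception as e: print(n,e)
cv2.imwrite("pics/end.png",np.hstack([cv2.resize(S[120:420,180:420],(320,400)),cv2.resize(T[100:300,80:430],(480,400)[:2])]))
E
```

```text
t 43.65 p [ 0.5219 -0.1273  0.1936] psi 1.3379 tilt 0.0032 -0.0019 q [-0.447  0.462  1.697 -0.     0.978 -1.785] F [0.65 0.18 0.05] M [-0.004 -0.01  -0.038] w 0.0650 g 0.0
top [ 0.54068061 -0.33399573] -0.263709302836032 0.27128804005503426
side [ 0.54149266 -0.33788959] -0.25572263195920897 0.26861721970650027
```

View pics/end.png

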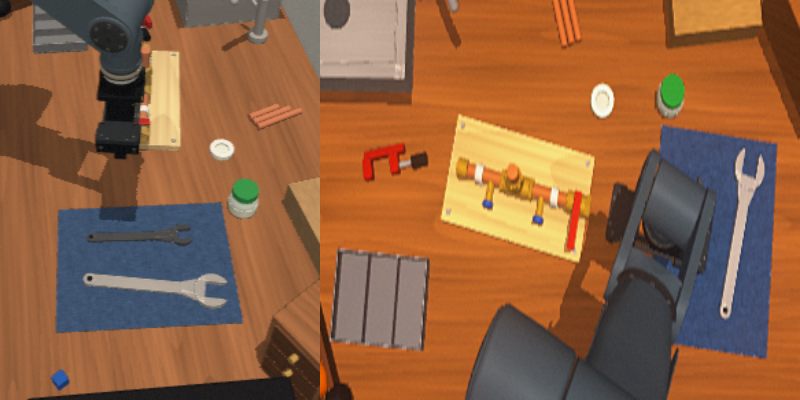

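The spanner lies flat on the mat at about (735,235) in the right half of the picture. It sits 0.026 rad off the tool axis, which matches the offset I allowed for. Nothing else has moved and the gripper is clear.

```bash
python3 -c "
from rig import robot
print(robot.hand_in())"
```

```text
the job is handed in; nothing more can be done
None
```

I turned the nut down to finger-tight by feel, gave it about a quarter turn more with the larger spanner (angle taken from the arm's pose, to within a few degrees), and laid the spanner flat back on the mat; the job was handed in at about 44 s.

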